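# Hold a sample rack home in the label reader's corner

## Robot

A 6-joint arm with a two-finger parallel gripper is mounted at the origin on the work surface. World frame = base frame: x ahead of the robot, y to its left, z up, the work surface at z = 0. Lengths are in m, angles in rad, forces in N, time in s.
With the tool pointing down it reaches from about 0.275 to 0.975 m from the base axis. Payload 8.4 kg.
Tool frame: the origin (TCP) lies midway between the tips of the shut fingers; the grasp point (between the pads) lies 19 mm behind it; z points along the fingers, y is the line along which they close (so a half turn about z gives the same grasp; the last joint's range is limited). The gripper opens to 92 mm and grips with 3 to 60 N. Pads are 20 mm wide; open, the fingers measure 128 mm over their backs; the gripper's body (75 mm by 189 mm) begins 69 mm behind the grasp point.
Start: joints at [-1.114, 0.353, 1.633, -0, 1.155, -0.002], TCP at [0.277, -0.56, 0.215] pointing down, gripper open.
Joint ranges: [-2.63, 2.63], [-0.92, 2.1], [0.06, 2.66], [-1.3, 4.44], [0, 2.69], [-3.02, 3.02]. Speed limits (rad/s): [2.22, 2.22, 2.79, 3.14, 3.14, 3.14].

## Interface

Orientations are given as a rotation vector (axis times angle).
In Python, from workcell import r, eyes gives the robot as it stands.
- The arm moves only by the tool play_rows, never from a script. Its argument "plan" is a list of rows, each an object with "linear": the shift along the tool's x, y, z as a fraction of full scale, a list of three; "turn": the turn, a rotation vector about the tool's x, y, z as a fraction of full scale, a list of three. In form: [{"linear": [tx, ty, tz], "turn": [rx, ry, rz]}, ...]. A call has 1 to 20 rows; each row is the pose to reach, as a shift and turn from the pose commanded when the call began, along the tool's axes at that moment; what a row does not reach only later rows make up. Full scale, the value 1, is 500 mm for a shift and 90 degrees for a turn. A row lasts 1/12 s, in which the tool goes at most 41.7 mm and 7.16 degrees, less where a joint would pass 70% of its speed; a pose out of reach is approached as far as the arm can. A call with a number of a shift or a turn outside -1 to 1 is refused whole. A call with a gripper value outside its range is refused whole. "gripper" is the closure, from -1 (fully open) to 1 (shut), set as the call begins (left out, the last holds). The fingers move at their own pace and stop on an object; "squeeze" is the grip in N (left out, the last holds). Time passes only in rows, so rows that repeat a pose let the fingers close. It gives the time, the measured TCP pose, the force, the opening and the grip force at its end, in the units of the state.
- r.sense(): the state, without advancing time (a new reading comes with each control period).
- eyes.capture(name): name is "side" or "top" or "wrist"; returns the picture (420x560x3 uint8, red, green, blue); there is no depth.
- eyes.camera_info(name): a dict with "fx", "fy", "cx", "cy" (pixels), "k1" (the pictures are not rectified: a ray, as slopes to the right and down, at radius r is drawn at 1 + k1 r^2 times it, then the intrinsics apply), "eye" and "orientation" of the camera in the world. Camera axes: x right, y down, z forward; pixel columns grow to the right and rows downward; lengths in m; the calibration is good to about 2 mm. A picture is of the moment at which its call begins: read the wrist's pose just before it. camera_info takes no time and is no camera call; for the wrist camera it gives the pose at the moment of the call.
- r.job_done(): hands the job in; it is judged then, once.
The state is a dict: "t": time; "joint_pos": joint angles; "qd": joint speeds; "joint_torque": joint torques, N m; "tool_pos": TCP position; "orientation": TCP orientation; "contact_force": force on the tool from outside, world axes, zero at the start; "ft_torque": the same for the moment, N m; "finger_gap": finger opening in m; "grip_force": force on a finger pad.
Only numpy, scipy, OpenCV 4.12 (cv2) and the standard library are available. Lean on these libraries where they do the work, as an engineer would, in place of code of your own. Each camera call takes 0.05 s, during which the arm holds its last target. There are 200 camera calls.

## Task

The ring magnifier lamp has been left hanging over the label reader's deck: first swing its arm to the side so that no part of the lamp's head is above the deck any more. Then pick up the long grey rack of blood tubes, stand it on the reader's deck with its slotted side to the reader's window, and press it, without ramming it, into the corner of the aluminium guide until its slotted side lies flat along the fence and its end touches the stop. Finish while still gripping the rack and holding it square and lightly pressed against both, so that the reader can read the tubes; leave the other things on the desk alone.

Things in the scene. Friction and masses are not known exactly. Their poses are not given: they have to be found in the camera images.
- corner (a point): Inner corner of the fixed label reader's L-shaped aluminium guide, at deck level, 20 mm above the desk. x runs along the fence towards the stop, y from the deck through the fence to the reader's window, z up. The grey deck covers x -250 to 0 mm, y -90 to 0 mm; the white base around it, 280 x 236 mm, is level with it and covers x -255 to 25 mm, y -95 to 140 mm. All rigid.
- fence: Long aluminium bar of the guide, fixed to the reader, same origin and axes as corner. Its face towards the deck is the plane y = 0; it covers x -250 to 8 mm, is 8 mm thick and 18 mm high above the deck. Behind it is an open gap, then from y = 77 mm the reader's white housing, 60 mm deep, 68 mm high above the deck, with a long dark window facing the deck.
- stop: Short aluminium bar of the guide, fixed to the reader, same origin and axes as corner. Its face towards the deck is the plane x = 0; it covers y -70 to 0 mm, is 8 mm thick and 18 mm high above the deck.
- rack_mid (a point): Centre of the body of the loose grey ten-place tube rack, 204 mm long (x), 24 mm wide (y), 60 mm high, standing on the desk; this point is 30 mm above its underside. Mass about 0.2 kg. Its +y side has ten upright slots and at the start faces the reader within about 40 degrees. Grip it across the width at the middle, where the places are empty, keeping off the lowest 20 mm, which meet the fence.
- rack_slot_face (a point): Point on the rack's slotted (+y) side, midway along it, 9 mm above its underside; same axes as rack_mid.
- rack_end (a point): Point on the middle of the rack's +x end face (the end that meets the stop), 9 mm above its underside; same axes as rack_mid.
- rack: The same rack; origin at the centre of its underside, same axes as rack_mid. Six tubes with lilac caps, 17 mm wide, stand in it at x = -90, -70, -50, 50, 70 and 90 mm; they reach 85 mm above the underside. The four middle places are empty.
- lamp_head (a point): Centre of the ring magnifier lamp's head: a level white ring with a lens, 160 mm in diameter, 28 mm thick, centre 240 mm and underside 226 mm above the desk. Its x axis points along the arm to the upright post, whose axis (the hinge) is at x = 380 mm; z up. At the start the head hangs over the deck. The lamp's round foot, 160 mm wide and 26 mm high, is fixed to the desk.
- foam_rack: Bystander: white foam block 100 x 215 mm, 26 mm high, with a block of red-stoppered tubes, 90 mm high in all; origin at the centre of its underside.
- sanitiser: Bystander: pump bottle of hand sanitiser, 68 mm in diameter, 175 mm high; origin at the centre of its underside.
- pen_cup: Bystander: white cup of pens, 72 mm in diameter, 145 mm high with the pens; origin at the centre of its underside.
- date_stamp: Bystander: black self-inking date stamp, 50 x 38 mm, 87 mm high; origin at the centre of its underside.
- lamp_bar (a point): Point in the middle of the lamp's arm, 250 mm from the post's axis (which is at x = 250 mm; same axes as lamp_head): a level white bar 18 mm wide and high, free from x = -20 to 220 mm. It turns about the post, only level, up to 1.4 rad clockwise seen from above, carrying the head over fence and housing to the robot's left; stiff (0.3 N m), it stays where left. Knob on the post 268 mm up.

How it is judged:
By the outcome, as a careful person would: the job done as asked, in the order asked, and still so for the second after the job is handed in, while the arm keeps its last pose, push and grip.
It also fails if it takes over 67 s, if anything falls off the work surface, if the arm or the gripper's body presses on something with over 40 N, if the wrist force passes 120 N, or if a joint passes its speed limit or range.

## Working session

There is one attempt and no reset: what is moved stays moved. The work goes in short steps, Python scripts to look and compute and a tool call to move; the robot and the scene stay as the last step left them, time stands still between calls to the robot, and variables do not carry over. Pictures are saved under pics/ and viewed, at most 10 in all, crops included, and the job is handed in when it is done.

Besides the shell and the picture viewer there is one more tool, called after "Emit:" in YAML: its name, and indented under it one key for each argument. play_rows: Moves the arm, as the interface text tells. Shift numbers are shares of 500 mm and turn numbers shares of 90 degrees, none past 1 either way. Its arguments: {"type":"object","properties":{"plan":{"type":"array","items":{"type":"object","properties":{"linear":{"type":"array","items":{"type":"number"}},"turn":{"type":"array","items":{"type":"number"}}}}},"gripper":{"type":"number"},"squeeze":{"type":"number"}},"required":["plan"]}

```bash
mkdir -p pics; ls; python3 - <<'E'
from workcell import r, eyes
import cv2
print(r.sense())
for n in ("side","top"):
    im=eyes.capture(n); cv2.imwrite(f"pics/{n}0.png",cv2.cvtColor(im,cv2.COLOR_RGB2BGR)); print(n,eyes.camera_info(n))
E
```

```text
pics
{'t': 0.0, 'joint_pos': array([-1.11439698e+00,  3.53637603e-01,  1.63412571e+00,  6.65336984e-06,
        1.15516464e+00, -2.37534993e-03]), 'qd': array([ 0.00154987,  0.00151031, -0.00021903,  0.00137208, -0.00026798,
       -0.00134308]), 'joint_torque': array([ 3.55782802e-03, -5.93833208e+01, -3.34216869e+01,  7.00422772e-02,
        2.33535067e-02, -9.67014535e-05]), 'tool_pos': array([ 0.27658508, -0.55993311,  0.21387387]), 'orientation': array([-3.05803404e+00, -7.14038097e-01,  4.62571575e-04]), 'contact_force': array([0.16188165, 0.38873788, 0.2485566 ]), 'ft_torque': array([-0.00039654,  0.05444828,  0.0239623 ]), 'grip_force': 0.0, 'finger_gap': 0.09182786354694912}
side {'fx': 542.8773066209159, 'fy': 542.8773066209159, 'cx': 287.5375825553124, 'cy': 210.70803274621593, 'k1': -0.21808762401710186, 'eye': array([-0.21795266, -1.04843246,  1.03216127]), 'orientation': array([-2.0985929 ,  0.78572655, -0.39990383])}
top {'fx': 533.7676018979593, 'fy': 533.7676018979593, 'cx': 283.88790906202564, 'cy': 212.99652864148302, 'k1': -0.07151184979212097, 'eye': array([ 0.29296991, -0.16287564,  1.61470384]), 'orientation': array([-2.11353818,  2.14194836, -0.15746455])}
```

View pics/top0.png

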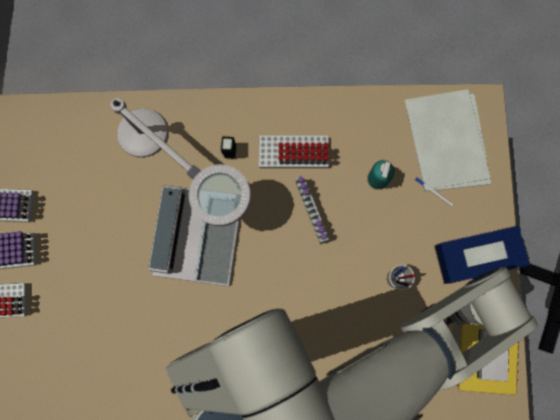

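View pics/side0.png

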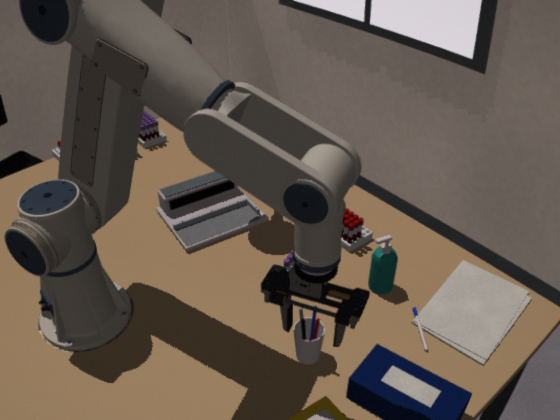

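The top view shows the lamp head at about (220,194), the post at (118,104), the reader base corners at (153,275) and (230,284), and the rack running from (301,180) to (325,240). In the side view the arm hides part of the rack. I'll zoom in on the top view and take the first measurements.

```bash
cat > h.py <<'E'
import numpy as np, cv2
from scipy.spatial.transform import Rotation as R
from workcell import r, eyes
def ray(ci,px):
    K=np.array([[ci['fx'],0,ci['cx']],[0,ci['fy'],ci['cy']],[0,0,1]])
    u=cv2.undistortPoints(np.array(px,float).reshape(-1,1,2),K,np.array([ci['k1'],0,0,0.]))[:,0]
    return R.from_rotvec(ci['orientation']).apply(np.c_[u,np.ones(len(u))])
def plane(ci,px,z):
    d=ray(ci,px); e=np.array(ci['eye']); return e+d*((z-e[2])/d[:,2])[:,None]
def proj(ci,P):
    c=(np.atleast_2d(P)-ci['eye'])@R.from_rotvec(ci['orientation']).as_matrix()
    s=c[:,:2]/c[:,2:]; s=s*(1+ci['k1']*(s**2).sum(1))[:,None]
    return s*[ci['fx'],ci['fy']]+[ci['cx'],ci['cy']]
def save(im,n): cv2.imwrite('pics/'+n,cv2.cvtColor(im,cv2.COLOR_RGB2BGR))
E
python3 - <<'E'
from h import *
ci=eyes.camera_info('top'); im=cv2.imread('pics/top0.png')
cv2.imwrite('pics/topz.png',cv2.resize(im[95:290,105:345],None,fx=3,fy=3,interpolation=cv2.INTER_CUBIC))
np.set_printoptions(precision=4,suppress=True)
print('head',plane(ci,[[220,194]],.254)); print('post',plane(ci,[[118,104]],.268))
hsv=cv2.cvtColor(im,cv2.COLOR_BGR2HSV)
m=cv2.inRange(hsv,(120,40,60),(160,255,255)); m[:, :290]=0;m[:,340:]=0;m[:170]=0;m[250:]=0
n,l,s,c=cv2.connectedComponentsWithStats(m)
for i in range(1,n):
    if s[i,4]>4: print(s[i,4],c[i],plane(ci,[c[i]],.085))
print('base',plane(ci,[[153,275],[230,284]],.02))
E
```

```text
head [[0.5719 0.025  0.254 ]]
post [[0.8209 0.3017 0.268 ]]
89 [303.191  185.4831] [[ 0.6281 -0.1959  0.085 ]]
88 [320.8523 229.1932] [[ 0.4983 -0.2446  0.085 ]]
base [[0.3753 0.2576 0.02  ]
 [0.3464 0.0255 0.02  ]]
```

View pics/topz.png

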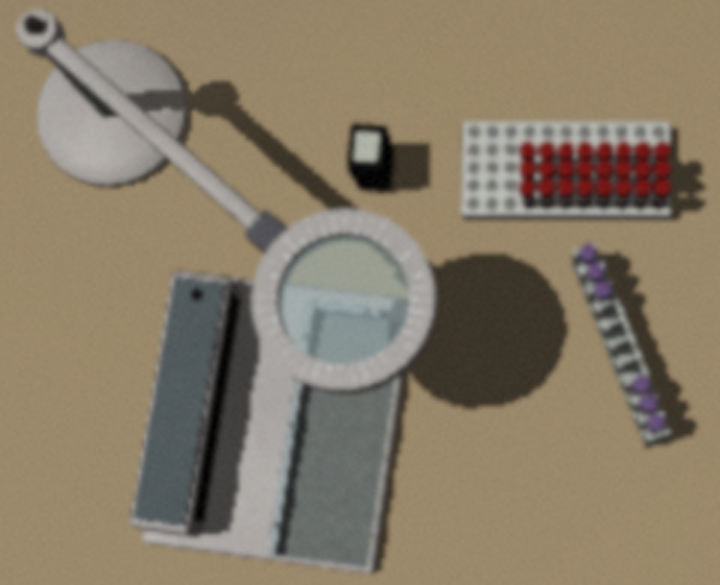

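Zoomed, the lamp arm runs from the post at (38,28) to the head at (343,298). The deck's near end is at (275..375,550..570), and the rack's lilac caps run from (588,252) to (656,424). That gives:

| Item | Estimate |
|---|---|
| Corner | (0.611, 0.088), yaw −7° |
| Rack | (0.563, −0.220), yaw ≈ 20° |
| Lamp hinge | (0.821, 0.302) |

I'll move above the rack first for a close look on the way to the lamp.

Emit:
play_rows:
  plan:
    - {"linear": [0,0,-0.15]}
    - {"linear": [0,0,-0.25]}
    - {"linear": [0.08,-0.04,-0.25],"turn": [0,0,0.04]}
    - {"linear": [0.16,-0.08,-0.25],"turn": [0,0,0.08]}
    - {"linear": [0.24,-0.12,-0.25],"turn": [0,0,0.12]}
    - {"linear": [0.32,-0.16,-0.25],"turn": [0,0,0.16]}
    - {"linear": [0.4,-0.21,-0.25],"turn": [0,0,0.2]}
    - {"linear": [0.48,-0.26,-0.25],"turn": [0,0,0.24]}
    - {"linear": [0.55,-0.3,-0.25],"turn": [0,0,0.28]}
    - {"linear": [0.62,-0.34,-0.25],"turn": [0,0,0.292]}
    - {"linear": [0.68,-0.38,-0.25],"turn": [0,0,0.292]}
    - {"linear": [0.68,-0.38,-0.25],"turn": [0,0,0.292]}
    - {"linear": [0.68,-0.38,-0.25],"turn": [0,0,0.292]}
    - {"linear": [0.68,-0.38,-0.25],"turn": [0,0,0.292]}
  gripper: 1

```text
validation failed for argument at $.pl...
```

```bash
python3 - <<'E'
from h import *
s=r.sense(); print(s['t'],s['tool_pos'],s['orientation'],s['joint_pos'])
ci=eyes.camera_info('wrist'); im=eyes.capture('wrist'); save(im,'w1.png'); print(ci)
import pickle; pickle.dump(ci,open('w1.pkl','wb'))
E
```

```text
0.1 [ 0.27660539 -0.55997241  0.21393914] [-3.05810855e+00 -7.14149658e-01  4.83926010e-04] [-1.11437522e+00  3.53595091e-01  1.63403524e+00 -3.19229968e-05
  1.15520527e+00 -2.39639141e-03]
{'fx': 307.24572184824785, 'fy': 307.24572184824785, 'cx': 276.95051352400907, 'cy': 208.19126752409193, 'k1': 0.001993741551479454, 'eye': array([ 0.33519914, -0.53281772,  0.38305234]), 'orientation': array([ 2.49276681, -1.54929273, -0.18701917])}
```

View pics/w1.png

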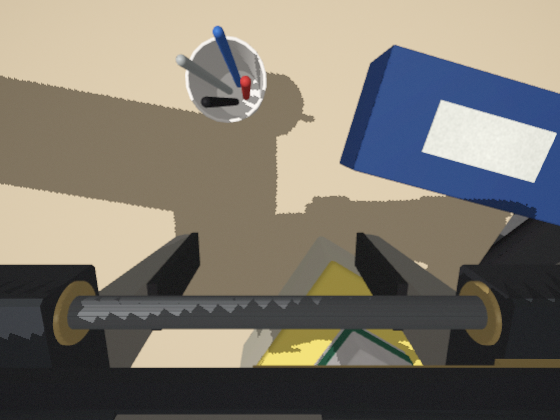

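The move was refused because every row needs both fields, so this picture only shows the pen cup and the blue box under the start pose. I'll resend it.

Emit:
play_rows:
  plan:
    - {"linear": [0,0,-0.15],"turn": [0,0,0]}
    - {"linear": [0,0,-0.25],"turn": [0,0,0]}
    - {"linear": [0.08,-0.04,-0.25],"turn": [0,0,0.04]}
    - {"linear": [0.16,-0.08,-0.25],"turn": [0,0,0.08]}
    - {"linear": [0.24,-0.12,-0.25],"turn": [0,0,0.12]}
    - {"linear": [0.32,-0.16,-0.25],"turn": [0,0,0.16]}
    - {"linear": [0.4,-0.21,-0.25],"turn": [0,0,0.2]}
    - {"linear": [0.48,-0.26,-0.25],"turn": [0,0,0.24]}
    - {"linear": [0.55,-0.3,-0.25],"turn": [0,0,0.28]}
    - {"linear": [0.62,-0.34,-0.25],"turn": [0,0,0.292]}
    - {"linear": [0.68,-0.38,-0.25],"turn": [0,0,0.292]}
    - {"linear": [0.68,-0.38,-0.25],"turn": [0,0,0.292]}
    - {"linear": [0.68,-0.38,-0.25],"turn": [0,0,0.292]}
    - {"linear": [0.68,-0.38,-0.25],"turn": [0,0,0.292]}
  gripper: 1

```text
t: 1.32
tool_pos: [0.4979, -0.2383, 0.3393]
orientation: [3.142, 0.005, -0.001]
contact_force: [0.0, 0.0, 0.0]
finger_gap: 0.001
grip_force: 0.0
```

```bash
python3 - <<'E'
from h import *
s=r.sense(); print(s['t'],s['tool_pos'],s['orientation'],s['joint_pos'])
ci=eyes.camera_info('wrist'); im=eyes.capture('wrist'); save(im,'w2.png'); print(ci)
import pickle; pickle.dump(ci,open('w2.pkl','wb'))
E
```

```text
1.3167 [ 0.49788839 -0.23834442  0.3393492 ] [ 3.14157272e+00  4.85014746e-03 -8.39333596e-04] [-4.49027932e-01  1.41384235e-01  1.63395871e+00 -2.52405092e-04
  1.36672372e+00  1.11873189e+00]
{'fx': 307.24572184824785, 'fy': 307.24572184824785, 'cx': 276.95051352400907, 'cy': 208.19126752409193, 'k1': 0.001993741551479454, 'eye': array([ 0.56325236, -0.23978318,  0.50840415]), 'orientation': array([ 2.0977701 , -2.09203921, -0.25047384])}
```

View pics/w2.png

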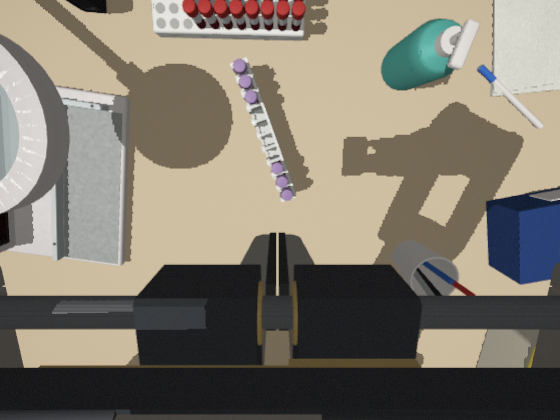

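The wrist view shows the rack from cap (240,66) to cap (287,195), the deck's right edge from (130,97) to (122,263), and the lamp head at the left edge. Next I'll measure the rack and move on to the lamp bar.

```bash
python3 - <<'E'
from h import *
import pickle
np.set_printoptions(precision=4,suppress=True)
ci=pickle.load(open('w2.pkl','rb')); im=cv2.imread('pics/w2.png')
hsv=cv2.cvtColor(im,cv2.COLOR_BGR2HSV)
m=cv2.inRange(hsv,(120,50,60),(160,255,255)); m[:50]=0; m[210:]=0
m=cv2.erode(m,np.ones((3,3)))
n,l,s,c=cv2.connectedComponentsWithStats(m)
P=[]
for i in range(1,n):
    if s[i,4]>15: p=plane(ci,[c[i]],.085)[0]; P.append(p); print(s[i,4],c[i],p)
P=np.array(P); print(P.mean(0)); d=np.linalg.svd(P[:,:2]-P[:,:2].mean(0))[2][0]; print(np.degrees(np.arctan(d[1]/d[0])))
print(plane(ci,[[122,264],[130,97]],.02))
E
```

```text
95 [239.6316  66.2842] [ 0.6464 -0.1919  0.085 ]
90 [245.2556  81.5444] [ 0.6283 -0.1987  0.085 ]
76 [250.9737  96.5921] [ 0.61   -0.2058  0.085 ]
63 [276.8571 167.1905] [ 0.5184 -0.2397  0.085 ]
65 [281.7846 180.7385] [ 0.4997 -0.2466  0.085 ]
64 [286.3281 193.6406] [ 0.4815 -0.2531  0.085 ]
[ 0.564  -0.2226  0.085 ]
20.3711297856705
[[ 0.3457  0.0247  0.02  ]
 [ 0.616  -0.0187  0.02  ]]
```

Emit:
play_rows:
  plan:
    - {"linear": [0.04,-0.06,0],"turn": [0,0,0]}
    - {"linear": [0.08,-0.12,0],"turn": [0,0,0]}
    - {"linear": [0.12,-0.19,0],"turn": [0,0,0]}
    - {"linear": [0.16,-0.26,0],"turn": [0,0,0]}
    - {"linear": [0.2,-0.32,0],"turn": [0,0,0]}
    - {"linear": [0.24,-0.38,0],"turn": [0,0,0]}
    - {"linear": [0.28,-0.45,0],"turn": [0,0,0]}
    - {"linear": [0.32,-0.51,0],"turn": [0,0,0]}
    - {"linear": [0.36,-0.58,0],"turn": [0,0,0]}
    - {"linear": [0.4,-0.64,0],"turn": [0,0,0]}
    - {"linear": [0.43,-0.69,0],"turn": [0,0,0]}
    - {"linear": [0.43,-0.69,0],"turn": [0,0,0]}
    - {"linear": [0.43,-0.69,0.06],"turn": [0,0,0]}
    - {"linear": [0.43,-0.69,0.12],"turn": [0,0,0]}
    - {"linear": [0.43,-0.69,0.18],"turn": [0,0,0]}
    - {"linear": [0.43,-0.69,0.235],"turn": [0,0,0]}
    - {"linear": [0.43,-0.69,0.235],"turn": [0,0,0]}
    - {"linear": [0.43,-0.69,0.235],"turn": [0,0,0]}

```text
t: 2.87
tool_pos: [0.7116, 0.1035, 0.221]
orientation: [3.141, -0.003, -0.005]
contact_force: [0.7, -1.1, 0.5]
finger_gap: 0.0004
grip_force: 0.0
```

```bash
python3 - <<'E'
import numpy as np
p=np.array([.7116,.1035]);h=np.array([.821,.302])
for a in range(0,80,5):
    t=-np.radians(a);q=h+np.array([[np.cos(t),-np.sin(t)],[np.sin(t),np.cos(t)]])@(p-h);d=(q-p)/.5
    print(a,round(d[0],3),round(-d[1],3))
E
```

```text
0 0.0 0.0
5 -0.034 -0.021
10 -0.066 -0.044
15 -0.095 -0.07
20 -0.123 -0.099
25 -0.147 -0.13
30 -0.169 -0.163
35 -0.188 -0.197
40 -0.204 -0.234
45 -0.217 -0.271
50 -0.226 -0.309
55 -0.232 -0.349
60 -0.234 -0.388
65 -0.233 -0.428
70 -0.229 -0.467
75 -0.221 -0.506
```

Emit:
play_rows:
  plan:
    - {"linear": [-0.017,-0.01,0],"turn": [0,0,0]}
    - {"linear": [-0.034,-0.021,0],"turn": [0,0,0]}
    - {"linear": [-0.05,-0.032,0],"turn": [0,0,0]}
    - {"linear": [-0.066,-0.044,0],"turn": [0,0,0]}
    - {"linear": [-0.08,-0.057,0],"turn": [0,0,0]}
    - {"linear": [-0.095,-0.07,0],"turn": [0,0,0]}
    - {"linear": [-0.109,-0.084,0],"turn": [0,0,0]}
    - {"linear": [-0.123,-0.099,0],"turn": [0,0,0]}
    - {"linear": [-0.135,-0.114,0],"turn": [0,0,0]}
    - {"linear": [-0.147,-0.13,0],"turn": [0,0,0]}
    - {"linear": [-0.169,-0.163,0],"turn": [0,0,0]}
    - {"linear": [-0.188,-0.197,0],"turn": [0,0,0]}
    - {"linear": [-0.204,-0.234,0],"turn": [0,0,0]}
    - {"linear": [-0.217,-0.271,0],"turn": [0,0,0]}
    - {"linear": [-0.226,-0.309,0],"turn": [0,0,0]}
    - {"linear": [-0.232,-0.349,0],"turn": [0,0,0]}
    - {"linear": [-0.234,-0.388,0],"turn": [0,0,0]}
    - {"linear": [-0.233,-0.428,0],"turn": [0,0,0]}
    - {"linear": [-0.229,-0.467,0],"turn": [0,0,0]}
    - {"linear": [-0.225,-0.487,0],"turn": [0,0,0]}

```text
t: 4.53
tool_pos: [0.5989, 0.3513, 0.2217]
orientation: [-3.141, -0.002, 0.002]
contact_force: [-0.9, -0.6, -0.2]
finger_gap: 0.0002
grip_force: 0.0
```

```bash
python3 - <<'E'
from h import *
import pickle
s=r.sense(); print(s['t'],s['tool_pos'],s['contact_force'],s['joint_pos'])
im=eyes.capture('top'); save(im,'t2.png')
E
```

```text
4.5333 [0.59890525 0.35134863 0.22165005] [-0.9247506  -0.604417   -0.15923022] [5.28027251e-01 4.55226719e-01 1.46275792e+00 7.37439788e-04
 1.22449830e+00 2.09728865e+00]
```

View pics/t2.png

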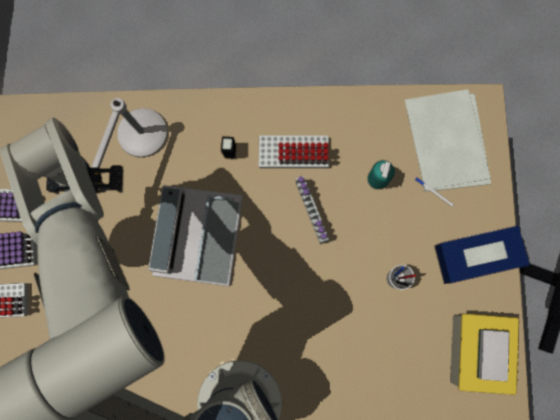

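The lamp arm now points from the post (118,104) toward (92,170), and its head is off to the left under the robot arm. The reader's deck at (220,235) is clear. I'll back off, rise and look at the guide from above.

Emit:
play_rows:
  plan:
    - {"linear": [0.0,0.05,0],"turn": [0,0,0]}
    - {"linear": [0,0.1,-0.06],"turn": [0,0,0]}
    - {"linear": [-0.02,0.15,-0.12],"turn": [0,0,0]}
    - {"linear": [-0.06,0.2,-0.17],"turn": [0,0,0]}
    - {"linear": [-0.1,0.26,-0.2],"turn": [0,0,0]}
    - {"linear": [-0.14,0.32,-0.23],"turn": [0,0,0]}
    - {"linear": [-0.18,0.39,-0.26],"turn": [0,0,0]}
    - {"linear": [-0.22,0.46,-0.28],"turn": [0,0,0]}
    - {"linear": [-0.25,0.53,-0.3],"turn": [0,0,0]}
    - {"linear": [-0.28,0.59,-0.3],"turn": [0,0,0]}
    - {"linear": [-0.3,0.64,-0.3],"turn": [0,0,0]}
    - {"linear": [-0.3,0.64,-0.3],"turn": [0,0,0]}
    - {"linear": [-0.3,0.64,-0.3],"turn": [0,0,0]}
    - {"linear": [-0.3,0.64,-0.3],"turn": [0,0,0]}

```text
t: 5.75
tool_pos: [0.4499, 0.0291, 0.3721]
orientation: [-3.141, 0.001, -0.0]
contact_force: [0.2, 0.3, -0.5]
finger_gap: 0.0003
grip_force: 0.0
```

```bash
python3 - <<'E'
from h import *
import pickle
s=r.sense(); print(s['t'],s['tool_pos'],s['orientation'],s['contact_force'])
ci=eyes.camera_info('wrist'); im=eyes.capture('wrist'); save(im,'w3.png'); pickle.dump(ci,open('w3.pkl','wb'))
c=np.array([.611,.088]);
for a in (-8,):
    t=np.radians(a);x=np.array([np.cos(t),np.sin(t)]);y=np.array([-x[1],x[0]])
    for P in ((0,0),(-.25,0),(0,-.07),(-.255,-.095),(.025,-.095)):
        print(P,proj(ci,np.r_[c+P[0]*x+P[1]*y,.02]))
E
```

```text
5.75 [0.44986168 0.02912233 0.37206242] [-3.14115817e+00  1.25303576e-03 -1.05136117e-04] [ 0.18121024  0.33862702 -0.46786086]
(0, 0) [[238.56070709  71.14477097]]
(-0.25, 0) [[223.14624361 222.27275473]]
(0, -0.07) [[282.56467141  77.72654464]]
(-0.255, -0.095) [[276.07396012 232.04300422]]
(0.025, -0.095) [[300.64542606  63.12213013]]
```

View pics/w3.png

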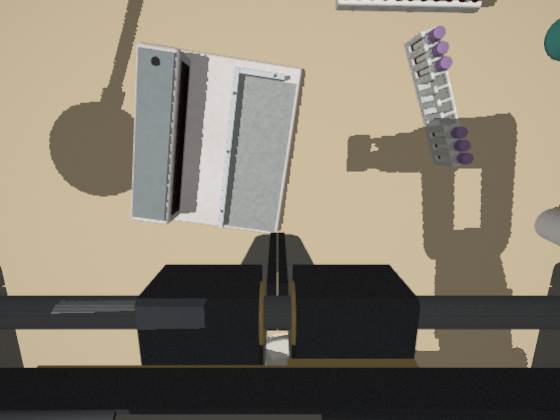

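The wrist view shows the base corners at about (276,232) and (301,68), and the inner guide corner near (238,72), close to my prediction. The rack's slotted side, at (420,60) to (437,150), faces the reader. I'll refine the guide pose and move over the rack.

```bash
python3 - <<'E'
from h import *
import pickle
np.set_printoptions(precision=4,suppress=True)
ci=pickle.load(open('w3.pkl','rb')); im=cv2.imread('pics/w3.png')
hsv=cv2.cvtColor(im,cv2.COLOR_BGR2HSV)
m=(hsv[...,1]<45).astype(np.uint8)*255; m[:, :125]=0; m[:,310:]=0; m[240:]=0
n,l,s,c=cv2.connectedComponentsWithStats(m); k=1+s[1:,4].argmax(); b=l==k
print(s[k])
pts=np.array([[np.where(b[v])[0].max()+.5,v] for v in range(85,222)],float)
W=plane(ci,pts,.02)[:,:2]; vx,vy,x0,y0=cv2.fitLine(W.astype(np.float32),cv2.DIST_HUBER,0,.01,.01).ravel()
yaw=np.arctan(vy/vx); x=np.array([np.cos(yaw),np.sin(yaw)]); y=np.array([-x[1],x[0]])
print('yaw',np.degrees(yaw),'edge y',np.array([x0,y0])@y)
bot=np.array([[u,np.where(b[:,u])[0].max()+.5] for u in range(190,270)],float)
V=plane(ci,bot,.02)[:,:2]; print('near x',np.median(V@x),'slope yaw',np.degrees(np.polyfit(V[:,1],V[:,0],1)[0])*-1)
cx=np.median(V@x)+.255; cy=np.array([x0,y0])@y+.095
print('corner',cx*x+cy*y, proj(ci,np.r_[cx*x+cy*y,.02]))
z=cv2.resize(im[50:245,190:310],None,fx=3,fy=3,interpolation=cv2.INTER_CUBIC)
for P in ((0,0),(-.25,0),(-.25,-.09),(0,-.09)):
    q=proj(ci,np.r_[(cx+P[0])*x+(cy+P[1])*y,.02])[0]; cv2.circle(z,tuple(int(t) for t in ((q-[190,50])*3)),3,(0,0,255),1)
cv2.imwrite('pics/w3z.png',z)
E
```

```text
[  130    42   173   198 26470]
yaw -8.313226 edge y 0.07659726
near x 0.33308709806800896 slope yaw -13.362851048653114
corner [0.6067 0.0848] [[240.6938  74.067 ]]
```

View pics/w3z.png

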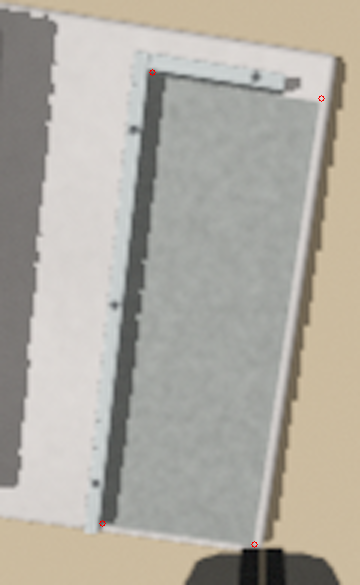

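Emit:
play_rows:
  plan:
    - {"linear": [0.03,0.06,0],"turn": [0,0,-0.03]}
    - {"linear": [0.06,0.13,0],"turn": [0,0,-0.06]}
    - {"linear": [0.09,0.2,0.02],"turn": [0,0,-0.1]}
    - {"linear": [0.12,0.27,0.06],"turn": [0,0,-0.14]}
    - {"linear": [0.15,0.34,0.1],"turn": [0,0,-0.18]}
    - {"linear": [0.18,0.4,0.14],"turn": [0,0,-0.21]}
    - {"linear": [0.21,0.46,0.2],"turn": [0,0,-0.227]}
    - {"linear": [0.228,0.503,0.26],"turn": [0,0,-0.227]}
    - {"linear": [0.228,0.503,0.33],"turn": [0,0,-0.227]}
    - {"linear": [0.228,0.503,0.4],"turn": [0,0,-0.227]}
    - {"linear": [0.228,0.503,0.44],"turn": [0,0,-0.227]}
    - {"linear": [0.228,0.503,0.44],"turn": [0,0,-0.227]}
    - {"linear": [0.228,0.503,0.44],"turn": [0,0,-0.227]}
  gripper: -1

```text
t: 6.88
tool_pos: [0.5639, -0.2214, 0.1509]
orientation: [-3.09, -0.559, 0.004]
contact_force: [-0.3, -0.2, -0.1]
finger_gap: 0.0848
grip_force: 0.0
```

In the zoom, my corner estimate (0.607, 0.085), yaw −8.3°, lands at (152,72) on the inside of the aluminium corner. The other marks sit on the grey deck's corners. Next I'll descend and grip.

Emit:
play_rows:
  plan:
    - {"linear": [0,0,0.05],"turn": [0,0,0]}
    - {"linear": [0,0,0.1],"turn": [0,0,0]}
    - {"linear": [0,0,0.14],"turn": [0,0,0]}
    - {"linear": [0,0,0.18],"turn": [0,0,0]}
    - {"linear": [0,0,0.21],"turn": [0,0,0]}
    - {"linear": [0,0,0.23],"turn": [0,0,0]}
    - {"linear": [0,0,0.25],"turn": [0,0,0]}
    - {"linear": [0,0,0.25],"turn": [0,0,0]}
    - {"linear": [0,0,0.25],"turn": [0,0,0]}

```text
t: 7.63
tool_pos: [0.5647, -0.2225, 0.0278]
orientation: [3.091, 0.558, 0.001]
contact_force: [-0.4, -1.0, -0.1]
finger_gap: 0.0922
grip_force: 0.0
```

Emit:
play_rows:
  plan:
    - {"linear": [0,0,0],"turn": [0,0,0]}
    - {"linear": [0,0,0],"turn": [0,0,0]}
    - {"linear": [0,0,0],"turn": [0,0,0]}
    - {"linear": [0,0,0],"turn": [0,0,0]}
    - {"linear": [0,0,0],"turn": [0,0,0]}
    - {"linear": [0,0,0],"turn": [0,0,0]}
    - {"linear": [0,0,0],"turn": [0,0,0]}
    - {"linear": [0,0,0],"turn": [0,0,0]}
    - {"linear": [0,0,0],"turn": [0,0,0]}
    - {"linear": [0,0,0],"turn": [0,0,0]}
    - {"linear": [0,0,0],"turn": [0,0,0]}
    - {"linear": [0,0,0],"turn": [0,0,0]}
  gripper: 1
  squeeze: 25

```text
t: 8.63
tool_pos: [0.5639, -0.2223, 0.0271]
orientation: [-3.092, -0.557, 0.0]
contact_force: [-0.4, 1.1, 0.8]
finger_gap: 0.024
grip_force: 25.0
```

```bash
python3 - <<'E'
from h import *
import pickle
s=r.sense(); print(s['t'],s['tool_pos'],s['orientation'],s['contact_force'],s['ft_torque'],s['finger_gap'],s['grip_force'])
ci=eyes.camera_info('wrist'); im=eyes.capture('wrist'); save(im,'w4.png'); pickle.dump((ci,s),open('w4.pkl','wb'))
M=R.from_rotvec(s['orientation'])
for q in ([.09,0,0],[.05,0,0],[.1,0,0]): print(q,proj(ci,np.r_[s['tool_pos'][:2],.085]+M.apply(q)))
E
```

```text
8.6333 [ 0.56387095 -0.22233305  0.02705085] [-3.09155413e+00 -5.57172199e-01  3.30575160e-04] [-0.3819007   1.0784489   0.78367348] [ 0.11760011  0.05854743 -0.00121721] 0.023995353446996943 25.000045001506805
[0.09, 0, 0] [[272.60012538  55.49849329]]
[0.05, 0, 0] [[273.00885579 175.58877405]]
[0.1, 0, 0] [[272.48533507  21.89389526]]
```

View pics/w4.png

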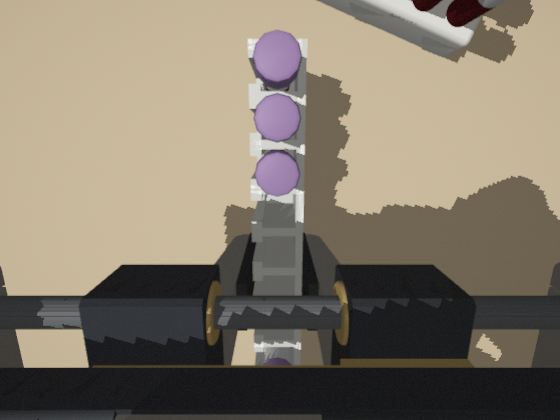

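The grip is good: the gap is 24.0 mm, and the end cap appears at (277,56) against a predicted (273,55), so the rack is centred and aligned with the tool. I'll lift it, carry it over and turn it to the guide's yaw.

Emit:
play_rows:
  plan:
    - {"linear": [0,0,-0.02],"turn": [0,0,0]}
    - {"linear": [0,0,-0.06],"turn": [0,0,0]}
    - {"linear": [0,0,-0.12],"turn": [0,0,0]}
    - {"linear": [0,0,-0.18],"turn": [0,0,0]}
    - {"linear": [0,-0.02,-0.23],"turn": [0,0,0.01]}
    - {"linear": [0,-0.06,-0.24],"turn": [0,0,0.03]}
    - {"linear": [0.005,-0.11,-0.24],"turn": [0,0,0.06]}
    - {"linear": [0.01,-0.17,-0.24],"turn": [0,0,0.1]}
    - {"linear": [0.015,-0.23,-0.24],"turn": [0,0,0.14]}
    - {"linear": [0.02,-0.3,-0.24],"turn": [0,0,0.18]}
    - {"linear": [0.025,-0.37,-0.24],"turn": [0,0,0.22]}
    - {"linear": [0.03,-0.43,-0.24],"turn": [0,0,0.26]}
    - {"linear": [0.032,-0.49,-0.24],"turn": [0,0,0.29]}
    - {"linear": [0.032,-0.54,-0.24],"turn": [0,0,0.31]}
    - {"linear": [0.032,-0.57,-0.24],"turn": [0,0,0.319]}
    - {"linear": [0.032,-0.587,-0.24],"turn": [0,0,0.319]}
    - {"linear": [0.032,-0.587,-0.24],"turn": [0,0,0.319]}
    - {"linear": [0.032,-0.587,-0.24],"turn": [0,0,0.319]}

```text
t: 10.18
tool_pos: [0.4768, 0.058, 0.1475]
orientation: [3.133, -0.224, 0.001]
contact_force: [0.4, 0.5, -1.7]
finger_gap: 0.0239
grip_force: 25.0
```

```bash
python3 - <<'E'
from h import *
np.set_printoptions(precision=4,suppress=True)
s=r.sense(); print(s['t'],s['tool_pos'],s['contact_force'],s['ft_torque'],s['finger_gap'])
X=R.from_rotvec(s['orientation']).as_matrix(); print('yaw',np.degrees(np.arctan2(X[1,0],X[0,0])),X[:,2])
im=eyes.capture('wrist'); save(im,'w5.png')
E
```

```text
10.1833 [0.4768 0.058  0.1475] [ 0.4046  0.5418 -1.7242] [-0.0002  0.0227 -0.0169] 0.02392711410743518
yaw -8.185315062933004 [ 0.0007 -0.0003 -1.    ]
```

View pics/w5.png

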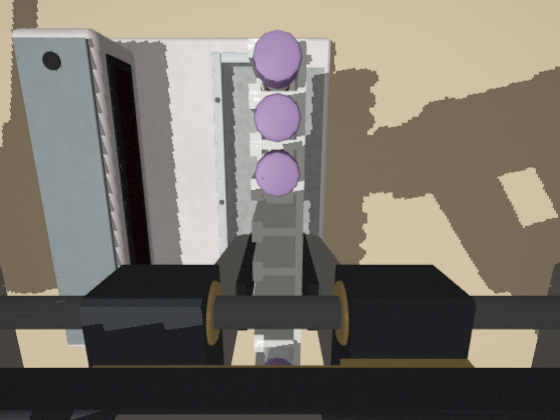

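The rack hangs over the deck parallel to the fence, whose edge runs from (215,55) to about (224,250). The base's right edge is at (330,40) to (322,270). I'll recheck the yaw and offset numerically from this closer view.

```bash
python3 - <<'E'
from h import *
np.set_printoptions(precision=4,suppress=True)
ci=eyes.camera_info('wrist'); im=cv2.imread('pics/w5.png'); hsv=cv2.cvtColor(im,cv2.COLOR_BGR2HSV).astype(int)
def fit(pts,z):
    W=plane(ci,pts,z)[:,:2]; vx,vy,x0,y0=cv2.fitLine(W.astype(np.float32),cv2.DIST_HUBER,0,.001,.001).ravel()
    a=np.arctan(vy/vx); return np.degrees(a),W.mean(0),np.std((W-W.mean(0))@[-np.sin(a),np.cos(a)])
# right base edge: strongest saturation rise
S=cv2.GaussianBlur(hsv[...,1].astype(np.float32),(3,3),0); V=cv2.GaussianBlur(hsv[...,2].astype(np.float32),(3,3),0)
pts=[[310+np.argmax(np.diff(S[v,310:345]))+.5,v] for v in range(55,230)]
e=fit(pts,.02); print('edge',e)
# outer left edge of fence top (z=.038): bright/blue bar vs white base
H=cv2.GaussianBlur(S,(1,7),0); V2=cv2.GaussianBlur(V,(1,7),0)
pf=[[222+np.argmax(-np.diff(V2[v,222:236]))+.5,v] for v in range(75,225)]
f=fit(pf,.038); print('fence inner top',f)
print(hsv[150,205:250].tolist())
# far edge of base
pt=[[u,20+np.argmax(-np.diff(S[20:60,u]))+.5] for u in range(175,245)]
W=plane(ci,pt,.02)[:,:2]
a=np.radians(-8.2); x=np.array([np.cos(a),np.sin(a)]); y=np.array([-x[1],x[0]])
c=np.array([.6067,.0848])
print('edge y rel',(e[1]-c)@y,'fence y rel',(f[1]-c)@y,'far x rel',np.median((W-c)@x))
print('tcp rel',(r.sense()['tool_pos'][:2]-c)@np.c_[x,y])
E
```

```text
edge (np.float32(-8.42776), array([0.5257, 0.0014]), np.float64(0.00028071831116111435))
fence inner top (np.float32(-8.845402), array([0.5337, 0.0956]), np.float64(0.0003822677222709565))
[[13, 8, 219], [13, 8, 219], [9, 8, 221], [11, 9, 221], [9, 8, 222], [11, 9, 223], [15, 9, 222], [9, 8, 222], [17, 8, 221], [13, 8, 221], [45, 2, 218], [90, 5, 213], [90, 6, 211], [90, 6, 211], [85, 7, 213], [85, 7, 212], [84, 6, 210], [90, 6, 212], [90, 7, 187], [90, 10, 126], [84, 14, 92], [80, 8, 99], [70, 8, 98], [50, 8, 92], [60, 8, 94], [50, 8, 94], [53, 11, 95], [70, 8, 95], [60, 5, 96], [60, 3, 95], [60, 5, 155], [53, 6, 182], [53, 6, 182], [53, 6, 181], [53, 6, 180], [53, 6, 178], [53, 6, 176], [50, 4, 175], [50, 4, 173], [53, 6, 173], [53, 6, 173], [54, 7, 173], [54, 7, 171], [48, 7, 171], [48, 7, 181]]
edge y rel -0.09414315456517507 fence y rel 0.00023197907468042083 far x rel 0.022924599267838085
tcp rel [-0.1245 -0.0454]
```

The guide estimate holds: fence at y = +0.2 mm, stop at about x = −2 mm, yaw −8.6°. I'll lower the rack to just above the deck.

Emit:
play_rows:
  plan:
    - {"linear": [0,0,0.04],"turn": [0,0,0.005]}
    - {"linear": [0,0,0.09],"turn": [0,0,0.005]}
    - {"linear": [0,0,0.13],"turn": [0,0,0.005]}
    - {"linear": [0,0,0.16],"turn": [0,0,0.005]}
    - {"linear": [0,0,0.18],"turn": [0,0,0.005]}
    - {"linear": [0,0,0.19],"turn": [0,0,0.005]}
    - {"linear": [0,0,0.195],"turn": [0,0,0.005]}
    - {"linear": [0,0,0.198],"turn": [0,0,0.005]}
    - {"linear": [0,0,0.198],"turn": [0,0,0.005]}
    - {"linear": [0,0,0.198],"turn": [0,0,0.005]}

```text
t: 11.07
tool_pos: [0.477, 0.0581, 0.0487]
orientation: [-3.132, 0.239, -0.002]
contact_force: [0.1, -0.5, -1.5]
finger_gap: 0.0241
grip_force: 25.0
```

Emit:
play_rows:
  plan:
    - {"linear": [0,0,0.001],"turn": [0,0,0]}
    - {"linear": [0,0,0.002],"turn": [0,0,0]}
    - {"linear": [0,0,0.003],"turn": [0,0,0]}
    - {"linear": [0,0,0.003],"turn": [0,0,0]}
    - {"linear": [0,0,0.003],"turn": [0,0,0]}

```text
t: 11.48
tool_pos: [0.4768, 0.0583, 0.047]
orientation: [-3.132, 0.239, -0.001]
contact_force: [-1.3, -0.1, 5.2]
finger_gap: 0.0236
grip_force: 25.0
```

Emit:
play_rows:
  plan:
    - {"linear": [0.003,-0.005,-0.001],"turn": [0,0,0]}
    - {"linear": [0.01,-0.015,-0.001],"turn": [0,0,0]}
    - {"linear": [0.018,-0.028,-0.001],"turn": [0,0,0]}
    - {"linear": [0.026,-0.042,-0.001],"turn": [0,0,0]}
    - {"linear": [0.032,-0.05,-0.001],"turn": [0,0,0]}
    - {"linear": [0.034,-0.055,-0.001],"turn": [0,0,0]}
    - {"linear": [0.034,-0.055,-0.001],"turn": [0,0,0]}
    - {"linear": [0.034,-0.055,-0.001],"turn": [0,0,0]}

```text
t: 12.15
tool_pos: [0.4976, 0.083, 0.047]
orientation: [-3.132, 0.238, -0.0]
contact_force: [0.1, 0.1, -1.0]
finger_gap: 0.0239
grip_force: 25.0
```

```bash
cat > st.py <<'E'
from h import *
np.set_printoptions(precision=4,suppress=True)
s=r.sense(); X=R.from_rotvec(s['orientation']).as_matrix()
a=np.radians(-8.6); x=np.array([np.cos(a),np.sin(a)]); y=np.array([-x[1],x[0]]); B=np.c_[x,y]
print('t',s['t'],'rel mm',(s['tool_pos'][:2]-[.6067,.0848])@B*1e3,'z',s['tool_pos'][2],'yaw',np.degrees(np.arctan2(X[1,0],X[0,0])),'tilt',X[:2,2])
print('F xy',s['contact_force'][:2]@B,'Fz',s['contact_force'][2],'T',s['ft_torque'][:2]@B,s['ft_torque'][2],s['finger_gap'])
E
python3 st.py
```

```text
t 12.15 rel mm [-107.6436  -18.0728] z 0.04700778194237767 yaw -8.697384723180704 tilt [0.     0.0001]
F xy [0.1102 0.1022] Fz -0.9564883848328056 T [0.1209 0.0106] -0.04632713289354408 0.02394163503760324
```

Emit:
play_rows:
  plan:
    - {"linear": [0,-0.003,0],"turn": [0,0,0]}
    - {"linear": [0,-0.005,0],"turn": [0,0,0]}
    - {"linear": [0,-0.007,0],"turn": [0,0,0]}
    - {"linear": [0,-0.008,0],"turn": [0,0,0]}
    - {"linear": [0,-0.009,0],"turn": [0,0,0]}
    - {"linear": [0,-0.01,0],"turn": [0,0,0]}
    - {"linear": [0,-0.01,0],"turn": [0,0,0]}
    - {"linear": [0,-0.01,0],"turn": [0,0,0]}

```text
t: 12.82
tool_pos: [0.4982, 0.0877, 0.0471]
orientation: [3.132, -0.239, -0.0]
contact_force: [0.7, -1.0, -1.3]
finger_gap: 0.0241
grip_force: 25.0
```

```bash
python3 st.py
```

```text
t 12.8167 rel mm [-107.7244  -13.3373] z 0.04706830787325901 yaw -8.721451205558997 tilt [-0.0001 -0.    ]
F xy [ 0.8918 -0.9033] Fz -1.2771818302286329 T [0.0502 0.0055] -0.044391204182709414 0.024055696874098993
```

Still no clear contact. I'll continue in half-millimetre steps.

Emit:
play_rows:
  plan:
    - {"linear": [0,-0.001,0],"turn": [0,0,0]}
    - {"linear": [0,-0.002,0],"turn": [0,0,0]}
    - {"linear": [0,-0.003,0],"turn": [0,0,0]}
    - {"linear": [0,-0.003,0],"turn": [0,0,0]}
    - {"linear": [0,-0.003,0],"turn": [0,0,0]}

```text
t: 13.23
tool_pos: [0.4985, 0.0893, 0.0471]
orientation: [-3.132, 0.239, -0.0]
contact_force: [-0.0, -0.2, -1.6]
finger_gap: 0.0239
grip_force: 25.0
```

```bash
python3 st.py
```

```text
t 13.2333 rel mm [-107.6595  -11.7781] z 0.04709393457605959 yaw -8.717490846985404 tilt [0. 0.]
F xy [ 0.0109 -0.2013] Fz -1.5777137223722044 T [0.0424 0.0211] 0.06606034542951754 0.023858071698457762
```

Emit:
play_rows:
  plan:
    - {"linear": [0,-0.001,0],"turn": [0,0,0]}
    - {"linear": [0,-0.002,0],"turn": [0,0,0]}
    - {"linear": [0,-0.003,0],"turn": [0,0,0]}
    - {"linear": [0,-0.003,0],"turn": [0,0,0]}
    - {"linear": [0,-0.003,0],"turn": [0,0,0]}

```text
t: 13.65
tool_pos: [0.4987, 0.0906, 0.0471]
orientation: [3.132, -0.238, 0.0]
contact_force: [-0.1, -1.6, -2.1]
finger_gap: 0.0239
grip_force: 25.0
```

```bash
python3 st.py
```

```text
t 13.65 rel mm [-107.676   -10.4688] z 0.04710047847978245 yaw -8.702451007879334 tilt [-0.     -0.0003]
F xy [ 0.1761 -1.6302] Fz -2.1068043557943503 T [-0.2958 -0.0556] 0.1692449440393046 0.023868601806898964
```

Emit:
play_rows:
  plan:
    - {"linear": [0,-0.001,0],"turn": [0,0,0]}
    - {"linear": [0,-0.002,0],"turn": [0,0,0]}
    - {"linear": [0,-0.002,0],"turn": [0,0,0]}
    - {"linear": [0,-0.002,0],"turn": [0,0,0]}

```text
t: 13.98
tool_pos: [0.4988, 0.091, 0.0471]
orientation: [3.131, -0.237, -0.0]
contact_force: [0.6, -7.3, -0.6]
finger_gap: 0.024
grip_force: 25.0
```

```bash
python3 st.py
```

```text
t 13.9833 rel mm [-107.6346  -10.0112] z 0.047116478129699844 yaw -8.66599150125656 tilt [-0.0002 -0.0012]
F xy [ 1.6508 -7.09  ] Fz -0.6392324078959221 T [-1.2078 -0.2242] 0.4071902021052338 0.02403797264981341
```

The fence contact sits toward the −x end, so I'll square the yaw slightly counter-clockwise.

Emit:
play_rows:
  plan:
    - {"linear": [0,0,0],"turn": [0,0,-0.002]}
    - {"linear": [0,0,0],"turn": [0,0,-0.004]}
    - {"linear": [0,0,0],"turn": [0,0,-0.004]}
    - {"linear": [0,0,0],"turn": [0,0,-0.004]}

```text
t: 14.32
tool_pos: [0.4987, 0.091, 0.0471]
orientation: [3.132, -0.229, -0.0]
contact_force: [0.3, -6.9, -1.0]
finger_gap: 0.0235
grip_force: 25.0
```

```bash
python3 st.py
```

```text
t 14.3167 rel mm [-107.6753  -10.0457] z 0.047071544225080655 yaw -8.346317607538895 tilt [-0.0003 -0.001 ]
F xy [ 1.3498 -6.7632] Fz -1.0332026292448497 T [-1.2287 -0.2063] 0.09685607191489129 0.023490201687449815
```

Yaw is now nearly flat against the fence. Next I'll slide along it to the stop.

Emit:
play_rows:
  plan:
    - {"linear": [0.001,0,0],"turn": [0,0,-0.001]}
    - {"linear": [0.003,0,0],"turn": [0,0,-0.001]}
    - {"linear": [0.004,0,0],"turn": [0,0,-0.001]}
    - {"linear": [0.005,0,0],"turn": [0,0,-0.001]}
    - {"linear": [0.006,0,0],"turn": [0,0,-0.001]}
    - {"linear": [0.006,0,0],"turn": [0,0,-0.001]}
    - {"linear": [0.006,0,0],"turn": [0,0,-0.001]}

```text
t: 14.9
tool_pos: [0.4994, 0.0909, 0.047]
orientation: [3.132, -0.227, -0.007]
contact_force: [-9.1, -2.6, 8.1]
finger_gap: 0.024
grip_force: 25.0
```

```bash
python3 st.py
```

```text
t 14.9 rel mm [-107.0417  -10.0528] z 0.04702303933834318 yaw -8.297316680264236 tilt [-0.0045 -0.0006]
F xy [-8.5895 -3.9067] Fz 8.10343558820202 T [-0.711   1.0268] 0.002967457852816777 0.02395571754299686
```

The rack stopped after 0.6 mm with 8.6 N on it, while I expected the stop about 3 mm further on. I'll check the stop's position numerically in the earlier close picture and a new one.

```bash
python3 - <<'E'
from h import *
np.set_printoptions(precision=1,suppress=True,linewidth=200)
im=eyes.capture('wrist'); save(im,'w6.png'); ci=eyes.camera_info('wrist')
g=cv2.cvtColor(im,cv2.COLOR_RGB2GRAY)
a=np.radians(-8.3); x=np.array([np.cos(a),np.sin(a)]); y=np.array([-x[1],x[0]]); c=np.array([.6067,.0848])
P=lambda X,Y,z: proj(ci,np.r_[c+X*x+Y*y,z])[0]
for Y in (-.03,-.04,-.05,-.06):
    xs=np.arange(-.012,.03,.001); out=[]
    for X in xs:
        u,v=P(X,Y,.038); out.append(int(g[int(round(v)),int(round(u))]) if 0<=v<420 else -1)
    print(Y,P(0,Y,.038),out)
hsv=cv2.cvtColor(im,cv2.COLOR_RGB2HSV); m=cv2.inRange(hsv,(120,50,60),(160,255,255)); m[230:]=0
n,l,s,cc=cv2.connectedComponentsWithStats(m)
for i in range(1,n):
    if s[i,4]>100: q=plane(ci,[cc[i]],.105)[0][:2]; print(cc[i],(q-c)@np.c_[x,y]*1e3)
E
python3 st.py
```

```text
-0.03 [312.5  52.9] [96, 95, 95, 94, 94, 94, 89, 91, 99, 91, 92, 94, 116, 186, 209, 209, 207, 206, 197, 203, 216, 215, 214, 213, 214, 214, 215, 205, 190, 175, 192, 193, 192, 193, 192, 192, 192, -1, -1, -1, -1, -1]
-0.04 [331.3  52.9] [92, 93, 90, 92, 93, 95, 94, 94, 99, 92, 91, 94, 113, 196, 208, 208, 207, 206, 197, 204, 217, 217, 217, 216, 217, 218, 217, 204, 189, 175, 192, 192, 193, 192, 191, 192, 191, -1, -1, -1, -1, -1]
-0.05 [350.2  52.8] [92, 91, 88, 88, 89, 91, 91, 142, 113, 105, 91, 128, 196, 204, 206, 206, 205, 204, 196, 203, 215, 214, 214, 213, 215, 214, 215, 205, 192, 180, 192, 192, 191, 191, 191, 192, 192, -1, -1, -1, -1, -1]
-0.06 [369.1  52.8] [175, 172, 170, 170, 169, 171, 170, 170, 119, 105, 102, 132, 195, 202, 204, 203, 203, 203, 195, 201, 214, 216, 216, 216, 216, 217, 215, 204, 189, 178, 192, 192, 192, 192, 192, 191, 191, -1, -1, -1, -1, -1]
[277.1  59. ] [-17.3 -11.1]
[277.1 117.7] [-35.9 -11.1]
[277.  173.1] [-55.2 -11.1]
t 14.95 rel mm [-107.0704  -10.0552] z 0.04700706013199826 yaw -8.299096601762336 tilt [-0.0046 -0.0007]
F xy [-7.3296 -4.8901] Fz 8.399849871583953 T [-0.731   1.0474] 0.017200892293033364 0.02378764248554578
```

The picture puts the stop's face at x ≈ 0 and the rack's end at about −5 mm. So it wasn't the stop: friction on the deck and fence wedged the rack. I'll ease the pressure, lift slightly and slide on.

Emit:
play_rows:
  plan:
    - {"linear": [-0.004,0,0],"turn": [0,0,0]}
    - {"linear": [-0.004,0.002,-0.001],"turn": [0,0,0]}
    - {"linear": [-0.004,0.003,-0.002],"turn": [0,0,0]}
    - {"linear": [-0.003,0.003,-0.002],"turn": [0,0,0]}
    - {"linear": [-0.001,0.003,-0.002],"turn": [0,0,0]}
    - {"linear": [0.001,0.003,-0.002],"turn": [0,0,0]}
    - {"linear": [0.002,0.003,-0.002],"turn": [0,0,0]}
    - {"linear": [0.002,0.003,-0.002],"turn": [0,0,0]}
    - {"linear": [0.002,0.003,-0.002],"turn": [0,0,0]}

```text
t: 15.7
tool_pos: [0.5026, 0.0896, 0.048]
orientation: [-3.133, 0.227, 0.0]
contact_force: [-0.7, 0.2, -1.5]
finger_gap: 0.0237
grip_force: 25.0
```

```bash
python3 st.py
```

```text
t 15.7 rel mm [-103.6393  -10.7731] z 0.048020303843314766 yaw -8.276946927832135 tilt [-0.      0.0001]
F xy [-0.7546  0.1124] Fz -1.4841406110638413 T [0.0193 0.0538] 0.009224369144579189 0.023653459733469683
```

It slides freely. I'll lower it back to the deck, then go gently in x until the stop pushes back.

Emit:
play_rows:
  plan:
    - {"linear": [0,0,0.001],"turn": [0,0,0]}
    - {"linear": [0,0,0.0016],"turn": [0,0,0]}
    - {"linear": [0.001,0,0.0016],"turn": [0,0,0]}
    - {"linear": [0.002,0,0.0016],"turn": [0,0,0]}
    - {"linear": [0.003,0,0.0016],"turn": [0,0,0]}
    - {"linear": [0.003,0,0.0016],"turn": [0,0,0]}
    - {"linear": [0.003,0,0.0016],"turn": [0,0,0]}

```text
t: 16.28
tool_pos: [0.5027, 0.0894, 0.047]
orientation: [3.133, -0.227, -0.004]
contact_force: [-4.5, 1.6, 2.2]
finger_gap: 0.0239
grip_force: 25.0
```

```bash
python3 st.py
```

```text
t 16.2833 rel mm [-103.5372  -10.989 ] z 0.047033601741101126 yaw -8.278216708627635 tilt [-0.0026 -0.0001]
F xy [-4.7127  0.8632] Fz 2.232183674479725 T [0.2426 0.879 ] 0.050874496263223726 0.02391959215907311
```

Emit:
play_rows:
  plan:
    - {"linear": [0,0,-0.001],"turn": [0,0,0]}
    - {"linear": [0,0,-0.0016],"turn": [0,0,0]}
    - {"linear": [0,0,-0.0016],"turn": [0,0,0]}
    - {"linear": [0,0,-0.0016],"turn": [0,0,0]}

```text
t: 16.62
tool_pos: [0.5028, 0.0893, 0.0476]
orientation: [3.133, -0.227, -0.004]
contact_force: [-5.6, 1.4, -2.4]
finger_gap: 0.0237
grip_force: 25.0
```

```bash
python3 st.py
```

```text
t 16.6167 rel mm [-103.4221  -11.0964] z 0.04760805022449553 yaw -8.274874254060316 tilt [-0.0025 -0.0002]
F xy [-5.7361  0.5893] Fz -2.400938825155751 T [0.1917 1.2869] 0.08208618474730195 0.023693160082449885
```

With the rack lifted clear of the deck it is still blocked, so this is the stop. I'll set it down and press lightly toward the fence.

Emit:
play_rows:
  plan:
    - {"linear": [-0.002,0,0],"turn": [0,0,0]}
    - {"linear": [-0.002,0,0.0008],"turn": [0,0,0]}
    - {"linear": [-0.002,-0.001,0.0012],"turn": [0,0,0]}
    - {"linear": [-0.002,-0.002,0.0012],"turn": [0,0,0]}
    - {"linear": [-0.002,-0.0025,0.0012],"turn": [0,0,0]}
    - {"linear": [-0.002,-0.0025,0.0012],"turn": [0,0,0]}
    - {"linear": [-0.001,-0.0025,0.0012],"turn": [0,0,0]}
    - {"linear": [0,-0.0025,0.0012],"turn": [0,0,0]}
    - {"linear": [0,-0.0025,0.0012],"turn": [0,0,0]}
    - {"linear": [0,-0.0025,0.0012],"turn": [0,0,0]}

```text
t: 17.45
tool_pos: [0.5028, 0.0903, 0.0474]
orientation: [3.133, -0.227, -0.004]
contact_force: [-8.5, -0.0, 2.3]
finger_gap: 0.0242
grip_force: 25.0
```

```bash
python3 st.py
```

```text
t 17.45 rel mm [-103.5337  -10.105 ] z 0.047358607311145134 yaw -8.281953657612847 tilt [-0.0026 -0.0006]
F xy [-8.3854 -1.3044] Fz 2.3186581622497915 T [-0.3226  1.3573] -0.1029075206842536 0.024157165414282714
```

Emit:
play_rows:
  plan:
    - {"linear": [-0.001,-0.001,0],"turn": [0,0.001,0]}
    - {"linear": [-0.001,-0.002,0],"turn": [0,0.0017,0]}
    - {"linear": [-0.001,-0.0025,0],"turn": [0,0.0017,0]}
    - {"linear": [-0.001,-0.0025,0],"turn": [0,0.0017,0]}
    - {"linear": [-0.001,-0.0025,0],"turn": [0,0.0017,0]}
    - {"linear": [-0.001,-0.0025,0],"turn": [0,0.0017,0]}

```text
t: 17.95
tool_pos: [0.5029, 0.0905, 0.0473]
orientation: [3.131, -0.225, 0.001]
contact_force: [-5.3, -8.0, 1.8]
finger_gap: 0.0239
grip_force: 25.0
```

```bash
python3 st.py
```

```text
t 17.95 rel mm [-103.4758   -9.9307] z 0.04734749159279242 yaw -8.229723256609745 tilt [ 0.0005 -0.0026]
F xy [-4.0831 -8.7412] Fz 1.8157322336783113 T [-1.7803  1.0801] -0.1081347173106211 0.02389695912175942
```

Emit:
play_rows:
  plan:
    - {"linear": [0,0.0008,0],"turn": [0.0005,0,0]}
    - {"linear": [0,0.001,0],"turn": [0.001,0,0]}
    - {"linear": [0,0.001,0],"turn": [0.0015,0,0]}
    - {"linear": [0,0.001,0],"turn": [0.0015,0,0]}
    - {"linear": [0,0.001,0],"turn": [0.0015,0,0]}
    - {"linear": [0,0.001,0],"turn": [0.0015,0,0]}

```text
t: 18.45
tool_pos: [0.5029, 0.0904, 0.0473]
orientation: [-3.133, 0.226, -0.002]
contact_force: [-5.3, -5.8, 0.1]
finger_gap: 0.0239
grip_force: 25.0
```

```bash
python3 st.py; python3 - <<'E'
from h import *
im=eyes.capture('wrist'); ci=eyes.camera_info('wrist'); save(im,'w7.png')
a=np.radians(-8.3); x=np.array([np.cos(a),np.sin(a)]); y=np.array([-x[1],x[0]]); c=np.array([.6067,.0848])
g=cv2.cvtColor(im,cv2.COLOR_RGB2GRAY)
hsv=cv2.cvtColor(im,cv2.COLOR_RGB2HSV); m=cv2.inRange(hsv,(120,50,60),(160,255,255)); m[230:]=0
n,l,s,cc=cv2.connectedComponentsWithStats(m)
print([cc[i].round(1).tolist() for i in range(1,n) if s[i,4]>100])
# stop face beyond rack (y<-30mm) and fence inner top edge, vs expected 0
for Y in (-.04,-.05,-.06):
    xs=np.arange(-.008,.008,.0005); v=[float(cv2.getRectSubPix(g,(1,1),tuple(map(float,proj(ci,np.r_[c+X*x+Y*y,.038])[0])))[0,0]) for X in xs]
    print('stop',Y,xs[np.argmax(np.diff(v))]*1e3)
im=eyes.capture('top'); hs=cv2.cvtColor(im,cv2.COLOR_RGB2HSV); save(im,'t3.png'); ct=eyes.camera_info('top')
for z in (.254,): print('head px if at angle', [proj(ct,np.r_[np.array([.821,.302])+.38*np.array([np.cos(b),np.sin(b)]),z])[0].round() .tolist() for b in np.radians([155,158,161])])
E
```

```text
t 18.45 rel mm [-103.5   -10.03] z 0.04729351248424602 yaw -8.248706310314173 tilt [0.001  0.0003]
F xy [-4.3928 -6.4815] Fz 0.14612485275242743 T [-1.2828  1.0829] -0.060180103937354075 0.023890718189432315
[[277.3, 58.8], [277.3, 117.2], [277.1, 172.6]]
stop -0.04 4.500000000000011
stop -0.05 -0.999999999999994
stop -0.06 -0.999999999999994
head px if at angle [[54.0, 232.0], [61.0, 235.0], [67.0, 238.0]]
```

```bash
python3 -c "
from workcell import r
print(r.job_done())"
```

```text
the job is handed in; nothing more can be done
None
```

I handed the job in at about 18.5 s of the 67 s allowed. The lamp head is swung clear of the deck. The rack stands on the deck, still gripped and held level and square, pressed at about 6.5 N on the fence and 4.4 N on the stop; that seating rests on force and torque readings, and I did not view a final picture of it.

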